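# Lock the lens tube into the laser head

### The job

Fit the lens tube that has exactly two lugs on its foot into the bayonet port on top of the laser head: line its lugs up with the port's two slots, lower it all the way in, then twist it clockwise (seen from above) as far as it goes and let go of it. Leave the other two lens tubes standing where they are.

Things in the scene. Friction and masses are not known exactly. Their poses are not given: they have to be found in the camera images.
- cell_mid (a point): Lens tube to fit, upright: black round barrel, 44 mm diameter, 90 mm tall, 0.2-0.4 kg; grip its upper half from above at any yaw. Exactly two opposite black lugs on its foot, each 12 mm wide, 7 mm thick (the lowest 7 mm), 76 mm from tip to tip. Point: on its axis, half-way up (45 mm above the foot). z up, x along the lugs (either way round is the same).
- port (a point): Centre of the mouth of the aluminium bayonet ring (110 across; all in mm) on a fixed grey 150x130 block; on the ring's top face, 49 above the bench. z up; x along its 2 opposite slots (30 wide, reaching 44 from centre). Opening 58 diameter, lip 6 thick; cavity floor, where the tube's foot rests, 19 below. Lugs turn under the lip only clockwise, about 75 deg to a hard stop; no spring.
- cell3_mid (a point): A lens tube with the same barrel, but three lugs on its foot, not wanted: leave it. The point is on its axis, 45 mm above its foot; z up.
- cellplain_mid (a point): A lens tube with the same barrel, but a plain round flange 76 mm in diameter (no lugs) on its foot, not wanted: leave it. The point is on its axis, 45 mm above its foot; z up.

How it is judged:
By the outcome, as a careful person would: the job done as asked, in the order asked, and still so for the second after the job is handed in, with the robot touching nothing.
It also fails if it takes over 48 s, if anything falls off the work surface, if the arm or the gripper's body presses on something with over 40 N, if the wrist force passes 120 N, or if a joint passes its speed limit or range.

### The arm

A 6-joint arm with a two-finger parallel gripper is mounted at the origin on the work surface. World frame = base frame: x ahead of the robot, y to its left, z up, the work surface at z = 0. Lengths are in m, angles in rad, forces in N, time in s.
With the tool pointing down it reaches from about 0.375 to 0.9 m from the base axis. Payload 3.1 kg.
Tool frame: the origin (TCP) lies where the fingers leave the gripper's body, on its centre line; the fingertips stand 73 mm ahead of it and the grasp point (between the pads) lies 54 mm ahead of it; z points along the fingers, y is the line along which they close (so a half turn about z gives the same grasp; the last joint's range is limited). The gripper opens to 85 mm and grips with 20 to 120 N. Pads are 22 mm wide; open, the fingers measure 114 mm over their backs; the gripper's body (76 mm by 85 mm) begins 54 mm behind the grasp point. The pads swing forward as they close: fully open they stand 13 mm farther back than shut.
Start: joints at [-1.381, 0.527, 1.433, -0, 1.181, -0.178], TCP at [0.225, -0.583, 0.304] pointing down, gripper open.
Joint ranges: [-3.08, 3.08], [-0.75, 2.2], [0.22, 2.44], [-1.43, 4.57], [0, 2.65], [-2.85, 2.85]. Speed limits (rad/s): [2.79, 2.79, 3.14, 3.14, 3.14, 3.14].

### API

Orientations are given as a unit quaternion [x, y, z, w].
In Python, from station import manip gives the robot as it stands.
- The arm moves only by the tool step_arm, never from a script. Its argument "moves" is one flat list of numbers, 5 for each row, row after row: the opening, from 0 (shut) to 1 (fully open), then the shift along the world's x, y, z scaled (see below), then the turn about the world's z scaled (see below). In form: [fingers, x, y, z, yaw, fingers, x, y, z, yaw, ...]. A call has 1 to 12 rows; each row is the pose to reach, as a shift and turn from the pose commanded when the call began, turning the shorter way round; what a row does not reach only later rows make up. The controller multiplies each number of a shift by 200 mm and each number of a turn by pi rad. A row lasts 1/8 s, in which the tool goes at most 62.5 mm and 10.7 degrees, less where a joint would pass 70% of its speed; a pose out of reach is approached as far as the arm can. A call with a number of a shift or a turn outside -1 to 1 is refused whole. A call with a gripper value outside its range is refused whole. The fingers move at their own pace and stop on an object; "grip_force" is the grip in N (left out, the last holds). Time passes only in rows, so rows that repeat a pose let the fingers close. It gives the time, the measured TCP pose, the force, the opening and the grip force at its end, in the units of the state.
- manip.sense(): the state, without advancing time (a new reading comes with each control period).
- manip.snapshot(name): name is "scene" or "top" or "wrist"; returns a dict with "color" (400x640x3 uint8, blue, green, red), "z_map" (400x640 float32, m along the optical axis (not along the pixel's ray), 0 where there is no reading), "fovy" (degrees; the focal length in pixels is half the picture's height over the tangent of half this angle, whatever the lens; pixels are square), "cx", "cy" (the principal point, pixels), "R" (3x3) and "t" (3): a world point X has camera coordinates R X + t; the wrist camera has in their place "mount" (4x4, takes a point from camera to tool coordinates, whose origin is the TCP and whose axes are the flange's). Camera axes: x right, y down, z forward; pixel columns grow to the right and rows downward; lengths in m; the calibration is good to about 2 mm. A picture is of the moment at which its call begins: read the wrist's pose just before it.
- manip.sign_off(): hands the job in; it is judged then, once.
The state is a dict: "t": time; "q": joint angles; "qd": joint speeds; "tau": joint torques, N m; "tcp_pos": TCP position; "tool_rot": TCP orientation; "force": force on the tool from outside, world axes, zero at the start; "ft_torque": the same for the moment, N m; "finger_gap": opening from 0.0 (shut) to 1.0 (fully open); "gripper_force": force on a finger pad.
Only numpy, scipy, OpenCV 4.12 (cv2) and the standard library are available. Lean on these libraries where they do the work, as an engineer would, in place of code of your own. Each camera call takes 0.05 s, during which the arm holds its last target. There are 200 camera calls.

## Working session

There is one attempt and no reset: what is moved stays moved. The work goes in short steps, Python scripts to look and compute and a tool call to move; the robot and the scene stay as the last step left them, time stands still between calls to the robot, and variables do not carry over. Pictures are saved under pics/ and viewed, at most 10 in all, crops included, and the job is handed in when it is done.

Besides the shell and the picture viewer there is one more tool, called after "Call:" as a command line: name --argument value ..., lists and objects as JSON in quotes. step_arm: Moves the arm, as the interface text tells. Its arguments: {"type":"object","properties":{"moves":{"type":"array","items":{"type":"number"}},"grip_force":{"type":"number"}},"required":["moves"]}

```bash
mkdir -p pics; cat > h.py <<'E'
import numpy as np,cv2,pickle
from station import manip
def snap(n,f):
    s=manip.sense(); d=manip.snapshot(n); d['s']=s; pickle.dump(d,open(f+'.pkl','wb')); cv2.imwrite('pics/'+f+'.png',d['color']); return d
def ext(d):
    if 'R' in d: return np.array(d['R']),np.array(d['t'])
    from scipy.spatial.transform import Rotation as Ro
    T=np.eye(4);T[:3,:3]=Ro.from_quat(d['s']['tool_rot']).as_matrix();T[:3,3]=d['s']['tcp_pos']
    M=np.linalg.inv(T@np.array(d['mount'])); return M[:3,:3],M[:3,3]
def cloud(d):
    R,t=ext(d);h,w=d['z_map'].shape;f=h/2/np.tan(np.radians(d['fovy'])/2)
    v,u=np.mgrid[:h,:w];z=d['z_map']
    P=np.stack([(u-d['cx'])/f*z,(v-d['cy'])/f*z,z],-1)
    W=(P-t)@R; W[z<=0]=np.nan
    return W
def ray(d,u,v,zw):
    R,t=ext(d);f=200/np.tan(np.radians(d['fovy'])/2)
    c=-R.T@t;r=R.T@np.array([(u-d['cx'])/f,(v-d['cy'])/f,1]);return c+r*(zw-c[2])/r[2]
E
python3 - <<'E'
from h import *
d=snap('top','top0');W=cloud(d);print(manip.sense())
print(-d['R'].T@d['t'],d['fovy'])
m=((W[...,2]>0.08)&(W[...,2]<.1)).astype(np.uint8)
n,l,st,c=cv2.connectedComponentsWithStats(m)
for i in range(1,n):
    if st[i,4]>30: print(st[i],c[i],np.nanmean(W[l==i],0),np.nanmin(W[l==i],0),np.nanmax(W[l==i],0))
E
```

```text
{'t': 0.05, 'q': array([-1.38150465e+00,  5.28448545e-01,  1.43390233e+00,  1.56310801e-05,
        1.18143315e+00, -1.78461549e-01]), 'qd': array([ 0.00056984, -0.0013089 , -0.00136581,  0.0012487 , -0.00206179,
        0.00077633]), 'tau': array([ 7.88017041e-04, -4.43688369e+01, -1.78781372e+01, -1.83438797e-04,
        3.88733941e-03, -2.63497064e-06]), 'tcp_pos': array([ 0.22464426, -0.58262366,  0.30294429]), 'tool_rot': array([ 9.83142228e-01,  1.82839164e-01,  1.29401776e-06, -1.09570851e-03]), 'force': array([-0.18946534,  0.15731496, -0.03311819]), 'ft_torque': array([ 0.0057353 , -0.04066937,  0.01203441]), 'gripper_force': 0.0, 'finger_gap': 0.9986609114707637}
[0.44850611 0.01480433 1.06760625] 50.03471748795012
[444  46  87  42 765] [487.8875817   66.32156863] [ 0.8660838  -0.38024368  0.08735507] [ 0.81675129 -0.47825993  0.08005473] [ 0.91750921 -0.27696894  0.09410065]
[231  82  26  25 291] [244.70103093  97.12027491] [0.78736492 0.19647284 0.09011479] [0.76685543 0.17095392 0.08007828] [0.82675305 0.23105311 0.09990226]
[556 107   7  37 174] [559.01149425 125.505747
[... 537 characters left out ...]
51814] [ 0.67186685 -0.53663651  0.0999747 ]
[370 160  19  20 288] [379.19444444 169.53125   ] [ 0.61548199 -0.11876199  0.0904612 ] [ 0.59472898 -0.13963538  0.08069768] [ 0.63786489 -0.09765899  0.09573368]
[560 192  15  43 221] [564.68325792 213.        ] [ 0.51737495 -0.53943346  0.08944998] [ 0.4697106  -0.55450597  0.08001691] [ 0.56643384 -0.53588343  0.09995121]
[330 224  19  20 290] [338.75862069 233.45862069] [ 0.46812624 -0.02544984  0.09086812] [ 0.44661651 -0.04661975  0.0809266 ] [ 0.48965942 -0.00554986  0.09554792]
[422 233  20  19 306] [431.83986928 242.08169935] [ 0.44988135 -0.23577556  0.09042892] [ 0.42985118 -0.25740851  0.08001458] [ 0.4703907  -0.21522416  0.0961874 ]
```

View pics/top0.png

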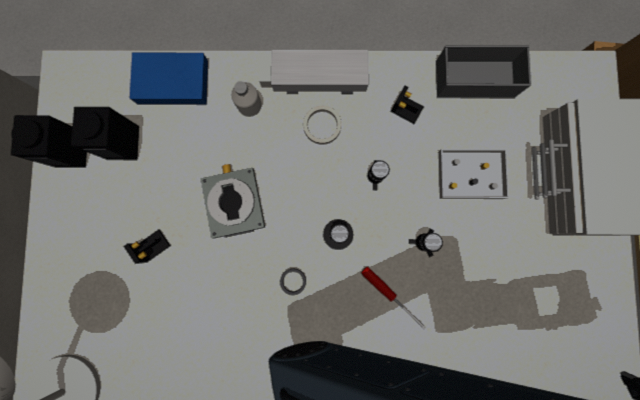

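The top view shows tubes at about (379,170), (339,234) with a round flange, and (431,242), and the port at (230,201). I'll enlarge these to count the lugs.

```bash
python3 - <<'E'
from h import *
d=pickle.load(open('top0.pkl','rb'));c=d['color'];W=cloud(d)
def cr(u,v,r): return cv2.resize(c[v-r:v+r,u-r:u+r],(390,390),interpolation=cv2.INTER_CUBIC)
im=np.hstack([cr(378,172,26),cr(430,240,26)])
im=np.clip(im.astype(float)*1.6,0,255).astype(np.uint8)
cv2.imwrite('pics/c1.png',im)
# port: ring top z
s=W[160:245,195:270]
m=(abs(s[...,2]-.049)<.004)&(s[...,0]>0)
col=c[160:245,195:270].min(-1)
vs,us=np.where(m&(col>140));print(len(us))
P=s[vs,us];print(P.mean(0));hull=cv2.convexHull(P[:,:2].astype(np.float32));print(cv2.minEnclosingCircle(hull))
m2=(s[...,2]<.04)&(s[...,2]>.02)
n,l,st,ce=cv2.connectedComponentsWithStats(m2.astype(np.uint8))
for i in range(1,n):
    if st[i,4]>40:
        Q=s[l==i];print(ce[i]+[195,160],st[i],Q.mean(0))
        q=Q[:,:2]-Q[:,:2].mean(0);w,v=np.linalg.eigh(q.T@q);print(w,np.degrees(np.arctan2(v[1,1],v[0,1])))
E
```

```text
559
[0.53428074 0.22183364 0.04918803]
((0.5433535575866699, 0.232589989900589), 0.053743571043014526)
[233.20931604 203.01120283] [   5    4   64   74 1696] [0.54208177 0.22888698 0.02986549]
[3.29752556 5.50479236] -168.59698989689824
[229.79697987 201.65939597] [ 23  24  24  37 596] [0.54492684 0.23704103 0.03089472]
[0.10199662 0.29427117] -168.13563018305805
```

View pics/c1.png

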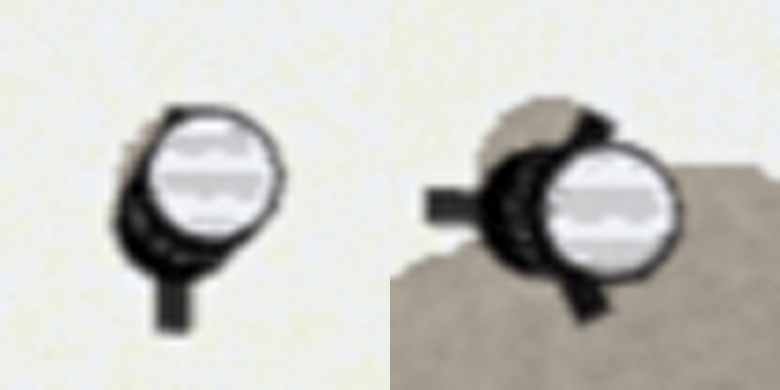

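The left tube at (379,170) has two opposite lugs, roughly along world x, so it is the target. The right one has three. I'll approach the target.

Call:
step_arm --moves '[1, 0.65, 0.77, 0, 0.13, 1, 0.65, 0.77, 0, 0.13, 1, 0.65, 0.77, 0, 0.13, 1, 0.65, 0.77, 0, 0.13]'

```text
t: 0.55
tcp_pos: [0.3563, -0.4255, 0.3033]
tool_rot: [0.925, 0.38, 0.0, -0.002]
force: [-0.8, -1.2, 0.2]
finger_gap: 1.001
gripper_force: 0.0
```

Call:
step_arm --moves '[1, 0.65, 0.77, 0, 0.13, 1, 0.65, 0.77, 0, 0.13, 1, 0.65, 0.77, 0, 0.13, 1, 0.65, 0.77, 0, 0.13]'

```text
t: 1.05
tcp_pos: [0.4862, -0.273, 0.3036]
tool_rot: [0.829, 0.56, 0.0, -0.0]
force: [-0.7, -0.5, -0.2]
finger_gap: 1.003
gripper_force: 0.0
```

Call:
step_arm --moves '[1, 0.4, 0.77, 0, 0.12, 1, 0.4, 0.77, 0, 0.12, 1, 0.4, 0.77, 0, 0.12, 1, 0.4, 0.77, 0, 0.12, 1, 0.4, 0.77, 0, 0.12]'

```text
t: 1.68
tcp_pos: [0.5644, -0.1226, 0.3036]
tool_rot: [0.711, 0.704, -0.001, -0.0]
force: [0.3, 0.2, -0.2]
finger_gap: 0.999
gripper_force: 0.0
```

```bash
python3 - <<'E'
from h import *
d=snap('wrist','w0');print(d['s']['tcp_pos'],d['s']['tool_rot'],d['s']['q'],d['s']['t'],d['mount'],d['fovy'])
W=cloud(d);m=((W[...,2]>0.08)&(W[...,2]<.1)).astype(np.uint8)
n,l,st,c=cv2.connectedComponentsWithStats(m)
for i in range(1,n):
    if st[i,4]>100: print(st[i],c[i],np.nanmean(W[l==i],0))
E
```

```text
[ 0.56443059 -0.12255095  0.30356831] [ 7.10684328e-01  7.03510770e-01 -6.17876144e-04 -2.20673573e-06] [-4.06735942e-01  4.64090906e-01  1.55413944e+00 -1.26887920e-03
  1.12382936e+00 -3.96042236e-01] 1.675 [[ 1.62847197e-04 -9.44254501e-01 -3.29216359e-01  8.56345544e-02]
 [ 9.99999905e-01  2.86959837e-04 -3.28403899e-04  2.67848039e-04]
 [ 4.04568732e-04 -3.29216274e-01  9.44254458e-01 -7.11162928e-02]
 [ 0.00000000e+00  0.00000000e+00  0.00000000e+00  1.00000000e+00]] 71.84037450065534
[ 202   68   49   49 1821] [225.79571664  91.88687534] [ 0.47162202 -0.02634401  0.09159116]
[ 353  163   42   42 1324] [373.3723565  183.62839879] [ 0.61718615 -0.11888495  0.09156009]
[245 263   7  28 111] [247.84684685 275.63063063] [ 0.47069821 -0.23486374  0.0879198 ]
[ 519  299   89   79 1627] [573.88813768 322.88506454] [ 0.88967375 -0.31281047  0.08719872]
```

View pics/w0.png

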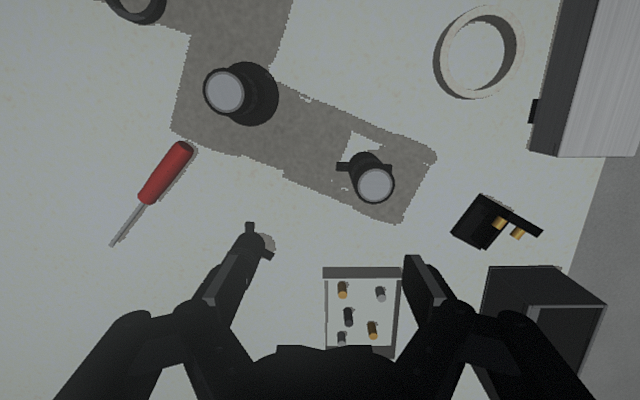

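The wrist view shows the two-lug tube at (373,184), with lug tips near (338,166) and (390,161). The screwdriver and the plain tube are clear of it. I'll enlarge to get the lug direction.

```bash
python3 - <<'E'
from h import *
d=pickle.load(open('w0.pkl','rb'));c=d['color'][135:215,325:405]
im=np.clip(cv2.resize(c,None,fx=7,fy=7,interpolation=cv2.INTER_CUBIC)*2.0,0,255).astype(np.uint8)
cv2.imwrite('pics/c2.png',im)
E
```

```text
(no output)
```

View pics/c2.png

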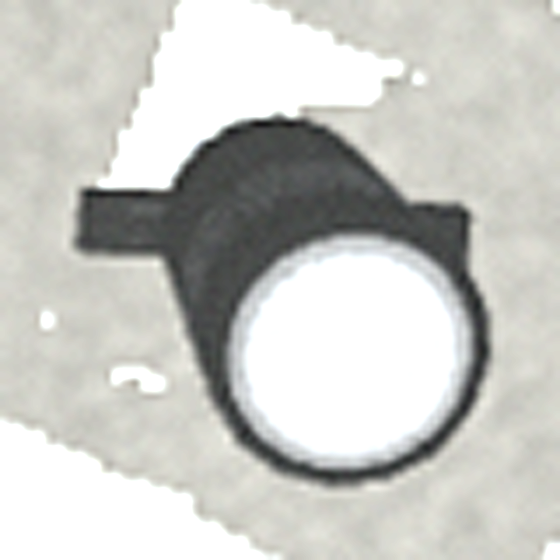

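The enlargement shows the lugs' far top edge running from (80,188) to (470,206). I'll convert that to an angle.

```bash
python3 - <<'E'
from h import *
d=pickle.load(open('w0.pkl','rb'))
g=lambda u,v:ray(d,325+(u+.5)/7-.5,135+(v+.5)/7-.5,.007)
a,b=g(80,188),g(470,206);m=g(170,190)
print(a,b,np.linalg.norm(a-b),np.degrees(np.arctan2(*(b-a)[1::-1])),(a+b)/2)
e=(b-a)/np.linalg.norm(b-a);print([(a+b)/2+s*6e-3*np.array([-e[1],e[0],0]) for s in(-1,1)])
E
```

```text
[ 0.5807815  -0.11169108  0.007     ] [ 0.65600081 -0.11593216  0.007     ] 0.07533877974746522 -3.227089373086299 [ 0.61839115 -0.11381162  0.007     ]
[array([ 0.61805339, -0.11980211,  0.007     ]), array([ 0.61872891, -0.10782113,  0.007     ])]
```

Call:
step_arm --moves '[1, 0.265, 0.015, 0, 0, 1, 0.265, 0.015, -0.3, 0, 1, 0.265, 0.015, -0.6, 0, 1, 0.265, 0.015, -0.8, 0, 1, 0.265, 0.015, -0.9, 0, 1, 0.265, 0.015, -0.9, 0, 0, 0.265, 0.015, -0.9, 0, 0, 0.265, 0.015, -0.9, 0, 0, 0.265, 0.015, -0.9, 0, 0, 0.265, 0.015, -0.9, 0, 0, 0.265, 0.015, -0.9, 0, 0, 0.265, 0.015, -0.9, 0]' --grip_force 50

```text
t: 3.22
tcp_pos: [0.6186, -0.1185, 0.1259]
tool_rot: [0.71, 0.704, 0.001, 0.002]
force: [-1.3, -1.0, 6.1]
finger_gap: 0.498
gripper_force: 50.9
```

Call:
step_arm --moves '[0, 0, 0, 0, 0, 0, 0, 0, 0, 0, 0, 0, 0, 0, 0]'

```text
t: 3.6
tcp_pos: [0.6186, -0.1184, 0.1259]
tool_rot: [0.71, 0.704, 0.001, 0.002]
force: [-1.5, -0.3, 6.2]
finger_gap: 0.504
gripper_force: 50.9
```

Call:
step_arm --moves '[0, 0, 0, 0.3, 0, 0, 0, 0, 0.6, 0, 0, 0, 0, 0.85, 0, 0, -0.2, 0.5, 0.85, 0, 0, -0.375, 1, 0.85, 0, 0, -0.375, 1, 0.85, 0, 0, -0.375, 1, 0.85, 0]'

```text
t: 4.47
tcp_pos: [0.5399, 0.0851, 0.2937]
tool_rot: [0.709, 0.705, -0.001, -0.001]
force: [1.3, -1.9, -2.7]
finger_gap: 0.498
gripper_force: 52.7
```

Call:
step_arm --moves '[0, 0, 0.4, 0, 0, 0, 0, 0.4, 0, 0, 0, 0, 0.4, 0, 0, 0, 0, 0.4, 0, 0]'

```text
t: 4.97
tcp_pos: [0.5427, 0.1608, 0.2937]
tool_rot: [0.711, 0.704, -0.001, 0.0]
force: [0.8, -0.3, -3.4]
finger_gap: 0.503
gripper_force: 52.7
```

```bash
python3 - <<'E'
from h import *
d=snap('wrist','w1');print(d['s']['tcp_pos'],d['s']['tool_rot'],d['s']['q'],d['s']['t'],d['s']['finger_gap'],d['s']['force'])
E
```

```text
[0.54266456 0.16082885 0.29371987] [ 7.10529512e-01  7.03667213e-01 -5.02697973e-04  1.14525713e-04] [ 9.10576177e-02  4.60670099e-01  1.59352126e+00 -9.21633627e-04
  1.08803149e+00  1.01190520e-01] 4.975 0.5029809970200606 [ 0.79789058 -0.27197976 -3.3773789 ]
```

View pics/w1.png

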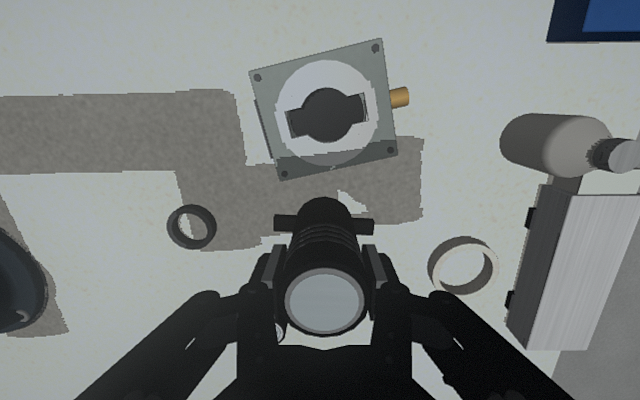

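The wrist view shows the ring centre near (327,113), slot ends near (287,122) and (366,105), and the held tube's lugs at (275,222) and (373,226). I'll enlarge both.

```bash
python3 - <<'E'
from h import *
d=pickle.load(open('w1.pkl','rb'));c=d['color']
a=cv2.resize(c[53:173,267:387],(600,600),interpolation=cv2.INTER_CUBIC)
cv2.imwrite('pics/c3.png',np.clip(a*1.0,0,255).astype(np.uint8))
b=cv2.resize(c[180:250,260:390],(780,420),interpolation=cv2.INTER_CUBIC)
cv2.imwrite('pics/c4.png',np.clip(b*1.8,0,255).astype(np.uint8))
s=c[53:173,267:387].min(-1);m=(s>195).astype(np.uint8)
n,l,st,ce=cv2.connectedComponentsWithStats(m);i=1+np.argmax(st[1:,4]);print(st[i],s.max())
W=cloud(d)[53:173,267:387];print(np.nanmedian(W[l==i],0))
vs,us=np.where(l==i)
h=cv2.convexHull(np.stack([us+267,vs+53],1).astype(np.int32))[:,0]
P=np.array([ray(d,u,v,.049)[:2] for u,v in h],np.float32);print(cv2.minEnclosingCircle(P),len(P))
E
```

```text
Traceback (most recent call last):
ValueError: attempt to get argmax of an empty sequence
```

View pics/c3.png

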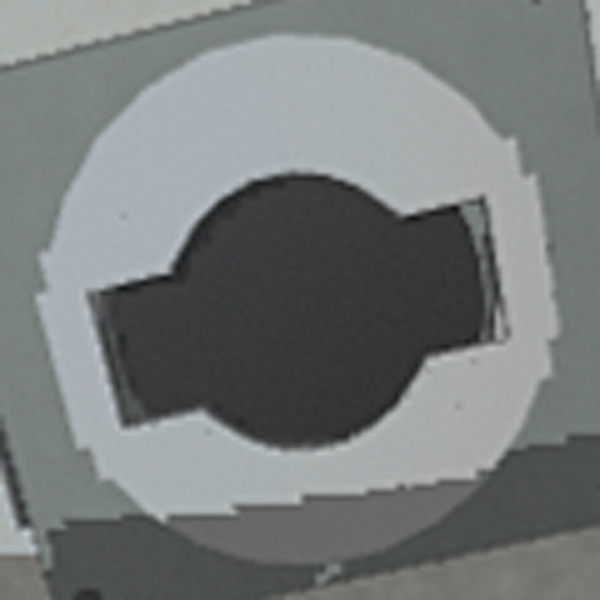

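View pics/c4.png

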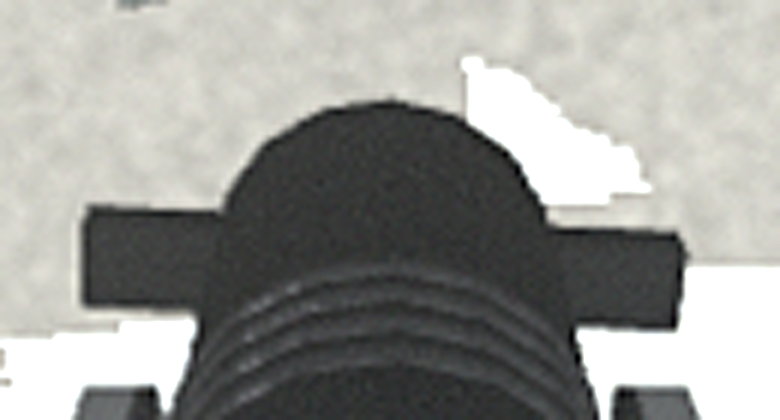

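The crops show slot corners at (90,292), (125,428), (485,198) and (508,338), and the lug edge on the foot side from (88,207) to (683,238). I'll compute the slot angle and centre, and the lug angle and centre.

```bash
python3 - <<'E'
from h import *
d=pickle.load(open('w1.pkl','rb'))
g=lambda u,v:ray(d,267+(u+.5)/5-.5,53+(v+.5)/5-.5,.049)[:2]
a,b,c,e=g(90,292),g(125,428),g(485,198),g(508,338)
ang=lambda v:np.degrees(np.arctan2(v[1],v[0]))
print('slot',ang(c-a),ang(e-b),ang((c+e-a-b)),(a+b+c+e)/4,np.linalg.norm(a-b),np.linalg.norm(c-e),np.linalg.norm(c+e-a-b)/2)
P=np.array([g(*p) for p in[(300,173),(300,448),(175,272),(408,215),(207,408),(425,357),(230,205),(360,185),(250,438),(350,437)]],np.float32)
A=np.c_[2*P,np.ones(len(P))];x=np.linalg.lstsq(A,(P**2).sum(1),rcond=None)[0];print('hole',x[:2],np.sqrt(x[2]+x[0]**2+x[1]**2))
f=lambda u,v,z:ray(d,260+(u+.5)/6-.5,180+(v+.5)/6-.5,z)[:2]
z0=d['s']['tcp_pos'][2]-.126
p,q=f(88,207,z0),f(683,236,z0);print('lug front',ang(q-p),np.linalg.norm(q-p),(p+q)/2)
p,q=f(85,303,z0+.007),f(678,327,z0+.007);print('lug back',ang(q-p),np.linalg.norm(q-p),(p+q)/2)
print(np.degrees(2*np.arctan2(.70367,.71053)))
E
```

```text
slot 12.10003851829176 12.35898322174568 12.229520358756545 [0.54643205 0.23298938] 0.02987314511494784 0.029478483133166207 0.08731667639581199
hole [0.54726336 0.23316228] 0.02892125440293111
lug front -3.545692463589791 0.07676266718517688 [0.54293057 0.16344935]
lug back -3.0818582516088413 0.07527427591430641 [0.54231515 0.15356461]
89.44414373546083
```

Call:
step_arm --moves '[0, 0.02, 0.37, 0, 0.086, 0, 0.02, 0.37, 0, 0.086, 0, 0.02, 0.37, 0, 0.086, 0, 0.02, 0.37, -0.25, 0.086, 0, 0.02, 0.37, -0.5, 0.086, 0, 0.02, 0.37, -0.55, 0.086, 0, 0.02, 0.37, -0.55, 0.086]'

```text
t: 5.9
tcp_pos: [0.5474, 0.2348, 0.1841]
tool_rot: [0.61, 0.792, -0.0, 0.0]
force: [0.6, 0.4, -3.0]
finger_gap: 0.502
gripper_force: 52.4
```

```bash
python3 - <<'E'
from h import *
d=snap('wrist','w2');s=d['s'];print(s['tcp_pos'],s['tool_rot'],np.degrees(2*np.arctan2(s['tool_rot'][1],s['tool_rot'][0])),s['force'],s['ft_torque'])
cv2.imwrite('pics/c5.png',cv2.resize(np.clip(d['color'][150:400,200:440]*1.5,0,255).astype(np.uint8),None,fx=2.3,fy=2.3))
E
```

```text
[0.54736836 0.2348203  0.18410528] [ 6.09908761e-01  7.92471629e-01 -1.43183360e-04  3.76555856e-06] 104.83418692035971 [ 0.5612695   0.39373535 -3.02153903] [ 0.01399469  0.01193175 -0.0045722 ]
```

View pics/c5.png

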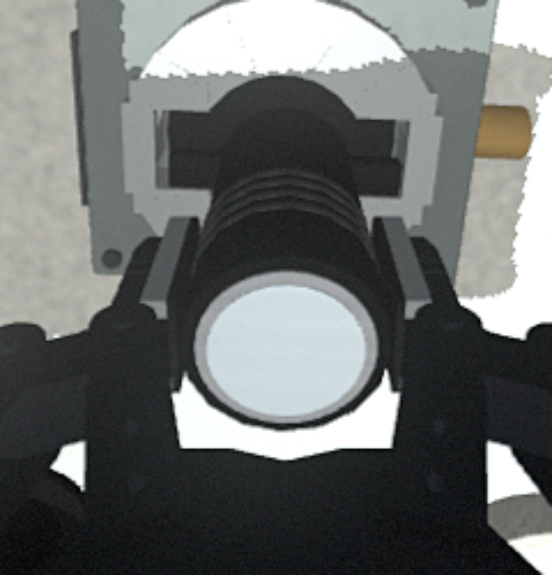

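The lugs lie inside the slots in the view: tips at x 170–402, slot at x 155–408. Now I'll lower it.

Call:
step_arm --moves '[0, -0.006, 0, -0.04, 0, 0, -0.006, 0, -0.08, 0, 0, -0.006, 0, -0.11, 0, 0, -0.006, 0, -0.13, 0, 0, -0.006, 0, -0.14, 0, 0, -0.006, 0, -0.14, 0]'

```text
t: 6.7
tcp_pos: [0.5455, 0.2359, 0.1561]
tool_rot: [0.609, 0.793, 0.0, 0.0]
force: [-1.1, -0.5, -1.2]
finger_gap: 0.504
gripper_force: 52.7
```

Call:
step_arm --moves '[0, 0, 0, -0.005, 0, 0, 0, 0, -0.008, 0, 0, 0, 0, -0.008, 0]'

```text
t: 7.08
tcp_pos: [0.5455, 0.2359, 0.156]
tool_rot: [0.609, 0.793, 0.0, 0.0]
force: [-4.2, -0.4, 8.9]
finger_gap: 0.508
gripper_force: 53.8
```

It is seated on the floor. Now I'll twist it clockwise.

Call:
step_arm --moves '[0, 0, 0, 0.005, -0.03, 0, 0, 0, 0.005, -0.07, 0, 0, 0, 0.005, -0.11, 0, 0, 0, 0.005, -0.15, 0, 0, 0, 0.005, -0.19, 0, 0, 0, 0.005, -0.23, 0, 0, 0, 0.005, -0.27, 0, 0, 0, 0.005, -0.31, 0, 0, 0, 0.005, -0.35, 0, 0, 0, 0.005, -0.35, 0]'

```text
invalid input at $.moves: expected a multiple of 5 numbers
```

```bash
python3 -c "
from h import *
s=manip.sense();print(np.degrees(2*np.arctan2(s['tool_rot'][1],s['tool_rot'][0])),s['tcp_pos'],s['force'],s['ft_torque'],s['q'])"
```

```text
104.96067081664759 [0.54547477 0.23588086 0.15601047] [-4.18745164 -0.36935173  8.91352631] [-0.13307035  0.46821579 -0.05495855] [ 2.20288456e-01  6.86050543e-01  1.62795255e+00 -7.05479347e-05
  8.26955296e-01 -4.07767546e-02]
```

Call:
step_arm --moves '[0, 0, 0, 0.005, -0.03, 0, 0, 0, 0.005, -0.07, 0, 0, 0, 0.005, -0.11, 0, 0, 0, 0.005, -0.15, 0, 0, 0, 0.005, -0.19, 0, 0, 0, 0.005, -0.23, 0, 0, 0, 0.005, -0.27, 0, 0, 0, 0.005, -0.31, 0, 0, 0, 0.005, -0.35, 0, 0, 0, 0.005, -0.35]'

```text
t: 8.32
tcp_pos: [0.5468, 0.2359, 0.156]
tool_rot: [0.933, 0.359, 0.002, 0.0]
force: [1.0, -0.5, 1.4]
finger_gap: 0.501
gripper_force: 52.8
```

```bash
python3 -c "
from h import *
s=manip.sense();print(np.degrees(2*np.arctan2(s['tool_rot'][1],s['tool_rot'][0])),s['tcp_pos'],s['force'],s['ft_torque'],s['q'])"
```

```text
42.03910451318566 [0.54683338 0.23593244 0.1559847 ] [ 1.01381546 -0.47810712  1.37377831] [-0.07063841 -0.3033872   0.04927304] [ 2.19962973e-01  6.86719573e-01  1.62623214e+00 -4.11239547e-04
  8.25196381e-01  1.05731698e+00]
```

Call:
step_arm --moves '[0, 0, 0, 0, -0.03, 0, 0, 0, 0, -0.05, 0, 0, 0, 0, -0.07, 0, 0, 0, 0, -0.09, 0, 0, 0, 0, -0.09, 0, 0, 0, 0, -0.09]'

```text
t: 9.07
tcp_pos: [0.5466, 0.2357, 0.156]
tool_rot: [0.974, 0.225, 0.001, 0.001]
force: [1.7, -2.5, 3.1]
finger_gap: 0.5
gripper_force: 53.1
```

```bash
python3 -c "
from h import *
s=manip.sense();print(np.degrees(2*np.arctan2(s['tool_rot'][1],s['tool_rot'][0])),s['tcp_pos'],s['force'],s['ft_torque'],s['q'])"
```

```text
26.015856184578027 [0.54656617 0.23572752 0.1559654 ] [ 1.73492514 -2.54737811  3.13993644] [-0.3667301  -0.33717437  1.26184811] [ 0.22012364  0.68664295  1.62653346 -0.00184157  0.825751    1.33810441]
```

A 1.26 Nm torque has built up at about 79°. I'll push a little further with a firmer grip to confirm the stop.

Call:
step_arm --moves '[0, 0, 0, 0, 0, 0, 0, 0, 0, -0.015, 0, 0, 0, 0, -0.025, 0, 0, 0, 0, -0.025]' --grip_force 80

```text
t: 9.57
tcp_pos: [0.5455, 0.2354, 0.1559]
tool_rot: [0.983, 0.186, -0.0, 0.001]
force: [-0.0, -2.5, 6.4]
finger_gap: 0.496
gripper_force: 82.1
```

```bash
python3 -c "
from h import *
s=manip.sense();print(np.degrees(2*np.arctan2(s['tool_rot'][1],s['tool_rot'][0])),s['tcp_pos'],s['force'],s['ft_torque'])"
```

```text
21.439935793440792 [0.5454926  0.23544236 0.15594538] [-0.03482157 -2.51973109  6.3513331 ] [-0.49541851 -0.08874958  1.4870195 ]
```

The torque holds at about 1.5 Nm, so it is at the stop. I'll release and rise.

Call:
step_arm --moves '[1, 0, 0, 0, 0, 1, 0, 0, 0, 0, 1, 0, 0, 0, 0, 1, 0, 0, 0, 0, 1, 0, 0, 0, 0, 1, 0, 0, 0.1, 0, 1, 0, 0, 0.3, 0, 1, 0, 0, 0.6, 0, 1, 0, 0, 0.9, 0, 1, 0, -0.4, 0.9, 0, 1, -0.1, -0.8, 0.9, 0, 1, -0.1, -0.8, 0.9, 0]'

```text
t: 11.08
tcp_pos: [0.5247, 0.0737, 0.3356]
tool_rot: [0.983, 0.184, -0.0, 0.0]
force: [0.7, 0.1, 0.5]
finger_gap: 0.999
gripper_force: 0.0
```

```bash
python3 - <<'E'
from h import *
d=snap('top','top1');W=cloud(d);print(d['s']['tcp_pos'],d['s']['finger_gap'],d['s']['t'])
w=snap('wrist','w3')
a=cv2.resize(d['color'][130:260,180:380],(800,520),interpolation=cv2.INTER_CUBIC)
cv2.imwrite('pics/c6.png',a)
for n,D in(('top',d),('wrist',w)):
    V=cloud(D);m=(V[...,2]>.11)&(V[...,2]<.13)&(np.hypot(V[...,0]-.546,V[...,1]-.234)<.04);print(n,m.sum(),V[m].mean(0) if m.any() else 0,V[m].std(0) if m.any() else 0)
E
```

```text
[0.52469584 0.07369118 0.33558008] 0.999299132618917 11.075
top 0 0 0
wrist 1791 [0.5456822  0.23367733 0.12117181] [0.01100956 0.01144749 0.00236766]
```

View pics/w3.png

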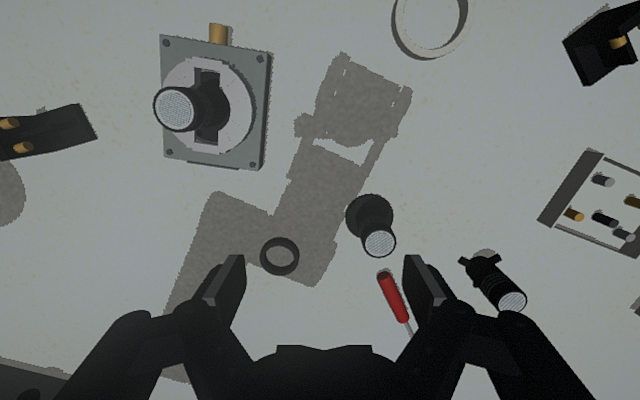

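The wrist view shows the tube upright in the port at (177,108). Both slots are empty, so the lugs are under the lip, and the other two tubes are still standing.

```bash
python3 -c "
from station import manip
print(manip.sign_off())"
```

```text
the job is handed in; nothing more can be done
None
```

The two-lug tube is seated in the bayonet port, twisted clockwise to its stop (torque held at about 1.5 Nm past 75°) and released; the other two tubes were left standing, and I handed the job in at about 11 s.

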